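# Set up the ear defender station

### The job

Get the ear defenders ready for the metal chasing class. First swing the hanging stand's folded leg fully out until it snaps into its end stop, before anything is hung; then press down on the yellow dot of the clear case cover so that its catch lets go and it springs open, and hang every set of ear defenders that is there, those in the case and those on the bench, over the stand's rail so that each straddles the rail and hangs still by its crown pad. Leave the leg out and the cover open, and do not disturb the jar, the pendant tray or the ring box.

Things in the scene. Friction and masses are not known exactly. Their poses are not given: they have to be found in the camera images.
- muff_blue: ear defenders with blue cups and crown pad, black headband, 0.2 kg: rigid arch standing on its two cups, crown up. 152 mm wide (x), 58 mm deep (y), 118 mm high. Origin: centre of the underside, z up to the crown. Crown pad, grip across y: 54 (x) by 28 (y) by 14 mm thick, z 104-118; arch open below, 104 mm clear between the cups. In a compartment of the case. None if absent.
- muff_red: ear defenders with red cups and crown pad, black headband, 0.2 kg: rigid arch standing on its two cups, crown up. 152 mm wide (x), 58 mm deep (y), 118 mm high. Origin: centre of the underside, z up to the crown. Crown pad, grip across y: 54 (x) by 28 (y) by 14 mm thick, z 104-118; arch open below, 104 mm clear between the cups. In a compartment of the case. None if absent.
- muff_green: ear defenders with green cups and crown pad, black headband, 0.2 kg: rigid arch standing on its two cups, crown up. 152 mm wide (x), 58 mm deep (y), 118 mm high. Origin: centre of the underside, z up to the crown. Crown pad, grip across y: 54 (x) by 28 (y) by 14 mm thick, z 104-118; arch open below, 104 mm clear between the cups. On the bench. None if absent.
- muff_white: ear defenders with white cups and crown pad, black headband, 0.2 kg: rigid arch standing on its two cups, crown up. 152 mm wide (x), 58 mm deep (y), 118 mm high. Origin: centre of the underside, z up to the crown. Crown pad, grip across y: 54 (x) by 28 (y) by 14 mm thick, z 104-118; arch open below, 104 mm clear between the cups. On the bench. None if absent.
- muff_blue_crown (a point): centre of the underside of the blue ear defenders' crown pad (104 mm above its feet), the part that rests on the rail
- muff_red_crown (a point): centre of the underside of the red ear defenders' crown pad (104 mm above its feet), the part that rests on the rail
- muff_green_crown (a point): centre of the underside of the green ear defenders' crown pad (104 mm above its feet), the part that rests on the rail
- muff_white_crown (a point): centre of the underside of the white ear defenders' crown pad (104 mm above its feet), the part that rests on the rail
- rail_mid (a point): middle of the axis of the stand's horizontal steel rail (16 mm thick, 165 mm above the bench); y along the rail, x across it (away from the robot), z up. Free from y -0.16 to +0.16; 18 mm posts at y -0.17 and +0.17 on a fixed wooden base 70 (x) by 400 (y) by 20 mm. Hung ear defenders' cups end 70 mm above the bench
- leg (a joint): angle of the stand's fold-out leg, rad: 0 folded, pointing along +y of the rail, in line with the base; turns about a vertical axis towards -x of the rail, to 1.571 = fully out, square to the base. It turns freely to about 1.05, then a detent spring resists (0.2 N m, 2 N at the knob); past about 1.4 the spring draws it into the end detent and keeps it there
- leg_hinge (a point): hinge axis of the leg, at the left (+y) end of the stand's base, 28 mm above the bench (mid-height of the aluminium leg bar: 22 mm wide, 12 mm thick, top at 34 mm). Its axes turn with the leg
- leg_knob (a point): upright round orange knob (22 mm thick) on the leg, 120 mm from the hinge axis; this point is 53 mm above the bench, the knob spans 34 to 66 mm. Pinch from above or push sideways
- case: fixed open wooden case 190 (x) by 244 mm (y), walls 6 mm thick, 100 mm high, floor 6 mm, a divider 55 mm high along x makes two compartments side by side in y. Origin: centre of its underside; x points away from the robot to the cover's hinge. A steel latch housing juts 26 mm from its near (-x) wall, 50 mm wide
- cover (a joint): angle of the case's clear domed cover, rad: 0 shut, held by its spring catch; -0.045 pressed in to the stop. Pressing to about -0.03 or beyond (about 5 N at the yellow dot) frees the catch; let go, the cover springs up by itself in about a second to 2.3, leaning back beyond the case (its latch tongue up to 0.27 m high), and stays
- cover_press (a point): centre of the yellow dot (28 mm) on top of the shut cover by its near edge, 140 mm above the bench, 150 mm from the hinge axis: press straight down here, about 7 mm of travel. Moves with the cover, so keep clear as it rises
- cover_hinge (a point): hinge axis of the cover, along the case's y at its far side, 100 mm above the bench
- jar: bystander: amber glass jar with black cap, 56 mm thick, 75 mm high; origin centre of its underside; leave alone
- tray: bystander: dark wooden tray of enamel pendants, 100 by 75 by 22 mm; origin centre of its underside; leave alone
- ring_box: bystander: blue ring box 60 by 60 by 40 mm; origin centre of its underside; leave alone
There are look-alikes about, which are no part of the job. Leave any orange or purple look-alike of the muff_white alone.

How it is judged:
By the outcome, as a careful person would: the job done as asked, in the order asked, and still so for the second after the job is handed in, with the robot touching nothing.
Of muff_blue, muff_red, muff_green, muff_white only 3 to 4 are there at a start; the rules pass over those that are not, and their reading is None.
At some moment in a run one of muff_green, muff_white may be knocked a few centimetres aside while the robot is not near it.
It also fails if it takes over 208 s, if anything falls off the work surface, if the arm or the gripper's body presses on something with over 40 N, if the wrist force passes 120 N, or if a joint passes its speed limit or range.

### The arm

A 6-joint arm with a two-finger parallel gripper is mounted at the origin on the work surface. World frame = base frame: x ahead of the robot, y to its left, z up, the work surface at z = 0. Lengths are in mm, angles in rad, forces in N, time in s.
With the tool pointing down it reaches from about 350 to 875 mm from the base axis. Payload 4.2 kg.
Tool frame: the origin (TCP) lies midway between the tips of the shut fingers; the grasp point (between the pads) lies 19 mm behind it; y points along the fingers, x is the direction in which the jaws open and shut, and the axes are right-handed (so a half turn about y gives the same grasp; the last joint's range is limited). The gripper opens to 85 mm and grips with 20 to 120 N. Pads are 22 mm wide; open, the fingers measure 114 mm over their backs; the gripper's body (76 mm by 85 mm) begins 54 mm behind the grasp point. The pads swing forward as they close: fully open they stand 13 mm farther back than shut.
Start: joints at [1.434, 0.385, 0.008, 0, -1.194, -0.259], TCP at [240.933, 576.672, 231.312] pointing down, gripper open.
Joint ranges: [-3.14, 3.14], [-1.21, 2.06], [-1.07, 1.41], [-3.16, 2.05], [-2.99, -0.16], [-3.1, 3.1]. Speed limits (rad/s): [2.79, 2.79, 3.14, 3.14, 3.14, 3.14].

### API

Orientations are given as a unit quaternion [x, y, z, w].
In Python, from bench import read_state, get_image, job_done gives the robot as it stands.
- The arm moves only by the tool play_rows, never from a script. Its argument "series" is a list of rows, each a list of 7 numbers: the shift along the tool's x, y, z in m, then the turn, a rotation vector about the tool's x, y, z in rad, then the finger opening in m, from 0 to 0.0854. In form: [[x, y, z, wx, wy, wz, claw], ...]. A call has 1 to 10 rows; each row shifts and turns the pose as measured when the row begins, along the tool's axes as they then stand; what a row does not reach is not made up. A row lasts 1/10 s, in which the tool goes at most 50 mm and 8.59 degrees, less where a joint would pass 70% of its speed; a pose out of reach is approached as far as the arm can. A call with a gripper value outside its range is refused whole. The fingers move at their own pace and stop on an object; the grip force is fixed at half the most. Time passes only in rows, so rows that do not move let the fingers close. It gives the time, the measured TCP pose, the force and the opening at its end, in the units of the state.
- read_state(): the state, without advancing time (a new reading comes with each control period).
- get_image(name): name is "scene" or "side" or "wrist"; returns a dict with "color" (420x560x3 uint8, red, green, blue), "intrinsics" (3x3 intrinsics, pixels), "D" ([k1, k2, p1, p2, k3] as OpenCV has them; the pictures are not rectified), "origin" and "orientation" of the camera in the world. Camera axes: x right, y down, z forward; pixel columns grow to the right and rows downward; lengths in mm; the calibration is good to about 2 mm. A picture is of the moment at which its call begins. There is no depth.
- job_done(): hands the job in, once; it reports no verdict.
The state is a dict: "clock": time; "joints": joint angles; "joint_vel": joint speeds; "joint_efforts": joint torques, N m; "position": TCP position; "ee_rot": TCP orientation; "contact_force": force on the tool from outside, world axes, zero at the start; "wrist_torque": the same for the moment, N m; "gripper_width": finger opening in mm.
Only numpy, scipy, OpenCV 4.12 (cv2) and the standard library are available. Lean on these libraries where they do the work, as an engineer would, in place of code of your own. Each camera call takes 0.05 s, during which the arm holds its last target. There are 200 camera calls.

## Working session

There is one attempt and no reset: what is moved stays moved. The work goes in short steps, Python scripts to look and compute and a tool call to move; the robot and the scene stay as the last step left them, time stands still between calls to the robot, and variables do not carry over. Pictures are saved under pics/ and viewed, about 12 in all and at most 16, crops included, and the job is handed in when it is done.

Besides the shell and the picture viewer there is one more tool, called after "Request:" as name(argument=value, ...) on one line, values as JSON. play_rows: Moves the arm, as the interface text tells. Its arguments: {"type":"object","properties":{"series":{"type":"array","items":{"type":"array","items":{"type":"number"}}}},"required":["series"]}

```bash
ls; mkdir -p pics
cat > h.py <<'E'
import numpy as np, cv2
from scipy.spatial.transform import Rotation as R
from bench import read_state, get_image, job_done
def ray(im,uv):
    p=cv2.undistortPoints(np.array([[uv]],float),np.array(im['intrinsics'],float),np.array(im['D'],float))[0,0]
    d=R.from_quat(im['orientation']).apply([p[0],p[1],1]); return np.array(im['origin'],float),d
def plane(im,uv,z):
    o,d=ray(im,uv); return o+d*(z-o[2])/d[2]
def proj(im,P):
    r=R.from_quat(im['orientation']).inv(); rv=r.as_rotvec(); t=-r.apply(np.array(im['origin'],float))
    return cv2.projectPoints(np.array(P,float).reshape(-1,1,3),rv,t,np.array(im['intrinsics'],float),np.array(im['D'],float))[0][:,0]
def save(im,n): cv2.imwrite('pics/'+n,cv2.cvtColor(im['color'],cv2.COLOR_RGB2BGR))
def two(a,ua,b,ub):
    o1,d1=ray(a,ua);o2,d2=ray(b,ub)
    s=np.linalg.lstsq(np.c_[d1,-d2],o2-o1,rcond=None)[0]
    p,q=o1+d1*s[0],o2+d2*s[1]; return (p+q)/2,np.linalg.norm(p-q)
def cap(names=('scene','side')):
    return {n:get_image(n) for n in names}
E
python3 - <<'E'
from h import *
import pickle
c=cap(('scene','side','wrist')); pickle.dump(c,open('c0.pkl','wb'))
for n in c: save(c[n],n+'0.png'); print(n,c[n]['origin'],c[n]['orientation'],c[n]['intrinsics'])
print(read_state())
E
```

```text
pics
scene [1406.05161915  336.29021568  741.79589899] [ 0.50037479  0.71912274 -0.40342836 -0.26407027] [[414.2936997    0.         277.21427884]
 [  0.         414.2936997  203.0776384 ]
 [  0.           0.           1.        ]]
side [  80.6802401   853.94036482 1183.10352842] [-0.19357971  0.90873924 -0.35964657  0.08587331] [[503.36501073   0.         284.05965999]
 [  0.         503.36501073 212.93721119]
 [  0.           0.           1.        ]]
wrist [318.36418706 543.97396101 372.43485362] [-0.54656193  0.82068282  0.13812993 -0.0931122 ] [[295.21778203   0.         280.36717137]
 [  0.         295.21778203 213.4887948 ]
 [  0.           0.           1.        ]]
{'clock': 0.15, 'joints': array([ 1.43357958e+00,  3.85410035e-01,  6.93988001e-03, -3.44832882e-04,
       -1.19401064e+00, -2.58615027e-01]), 'joint_vel': array([ 0.00089377, -0.00102451,  0.00667104,  0.00114734, -0.00043535,
       -0.00168194]), 'joint_efforts': array([-7.12394444e-05, -3.92676795e+01,  1.88581914e+01,  4.18861091e+00,
       -3.41928346e-03, -1.36132332e-07]), 'position': array([240.79454831, 576.27504132, 230.45581889]), 'ee_rot': array([ 0.39236817, -0.58820635,  0.58894787, -0.39140888]), 'contact_force': array([ 0.90479282, -0.31107959,  0.07529793]), 'wrist_torque': array([ 0.02052519, -0.02056011,  0.02353052]), 'gripper_width': 85.63418805886954}
```

View pics/scene0.png

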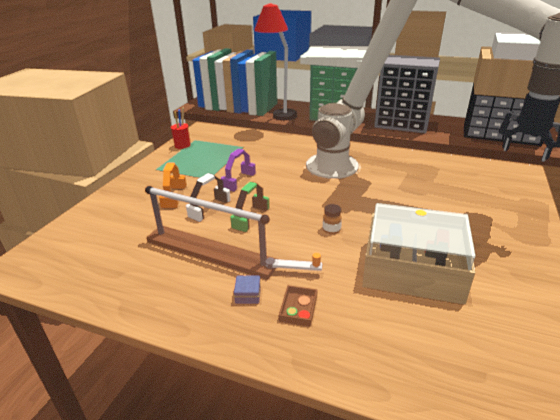

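View pics/side0.png

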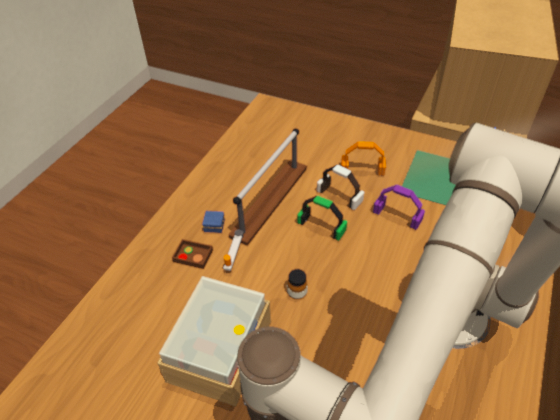

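Scene: stand with posts (155,190)-(262,219), leg folded to knob (317,261), white crown ~(205,178), green crown ~(245,188), the case on the right with its yellow dot (421,213). Side: dot (239,330), green (322,201), white (343,171), and knob (228,260).

Run:
```python
from h import *
import pickle
c=pickle.load(open('c0.pkl','rb'))
a=c['scene']['color'][150:315,140:480]; b=c['side']['color'][120:400,150:440]
cv2.imwrite('pics/z1.png',cv2.resize(a[...,::-1],None,fx=2.3,fy=2.3,interpolation=2))
cv2.imwrite('pics/z2.png',cv2.resize(b[...,::-1],None,fx=2.1,fy=2.1,interpolation=2))
S={'yellow':((22,180,180),(32,255,255)),'green':((45,120,60),(75,255,255)),'orange':((8,200,180),(18,255,255))}
for n in ('scene','side'):
    h=cv2.cvtColor(c[n]['color'],cv2.COLOR_RGB2HSV)
    for k,(lo,hi) in S.items():
        N,_,st,ce=cv2.connectedComponentsWithStats(cv2.inRange(h,lo,hi))
        for i in range(1,N):
            if st[i,4]>12: print(n,k,st[i].tolist(),ce[i].round(1).tolist())
```

```text
scene green [243, 183, 9, 8, 17] [246.5, 186.0]
scene orange [163, 164, 12, 23, 122] [167.4, 176.7]
scene orange [178, 176, 7, 3, 17] [181.2, 177.0]
side yellow [234, 325, 11, 10, 81] [238.8, 329.3]
side green [313, 196, 20, 12, 140] [322.2, 201.4]
side green [298, 210, 5, 14, 47] [299.7, 216.1]
side green [336, 220, 11, 20, 132] [340.8, 229.4]
side orange [342, 141, 44, 28, 273] [368.2, 149.6]
side orange [341, 158, 8, 9, 45] [344.5, 162.5]
side orange [223, 254, 7, 7, 21] [225.7, 257.6]
```

View pics/z1.png

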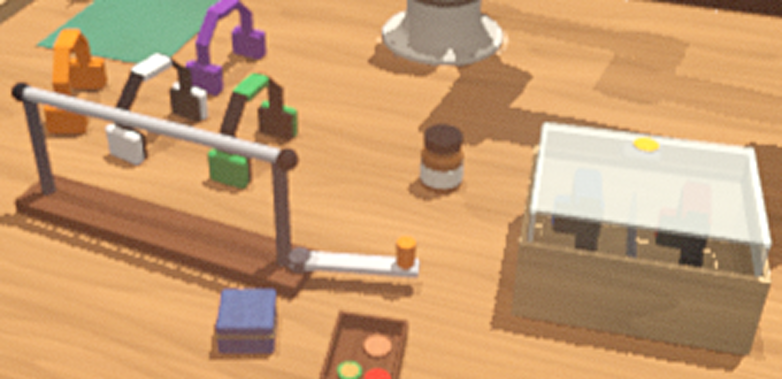

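View pics/z2.png

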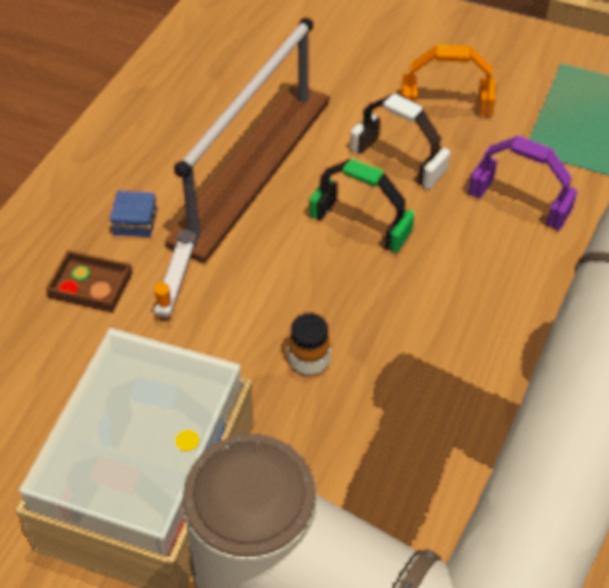

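Pictures 3 and 4 (zooms): blue and red are in the case, so all four sets are there, and orange and purple are look-alikes. Rail ends in z1 are at (20,92) and (287,158), the knob at (405,240) and the dot at (646,145).

Run:
```python
from h import *
import pickle
c=pickle.load(open('c0.pkl','rb'))
A=lambda u,v:(140+u/2.3,150+v/2.3); B=lambda u,v:(150+u/2.1,120+v/2.1)
P={'railfar':((20,92),(305,26),168),'railnear':((287,158),(182,168),168),'knobtop':((405,240),(162,288),66),'hinge':((300,258),(186,238),34),
'greencrown':((252,84),(363,173),118),'whitecrown':((153,66),(402,107),118),'dot':((646,145),(188,440),140),'jarcap':((443,138),(310,330),75),
'purple':((225,12),(530,149),118),'blue':((587,183),(155,392),118),'red':((692,195),(115,475),118),
'ringbox':((248,300),(134,203),40),'tray':((365,345),(90,279),22)}
for k,(a,b,z) in P.items():
    p,e=two(c['scene'],A(*a),c['side'],B(*b)); print(k,p.round(),round(e,1),plane(c['scene'],A(*a),z).round()[:2],plane(c['side'],B(*b),z).round()[:2])
for k,a,z in [('gfootN',(230,185),0),('gfootF',(278,137),0),('wfootN',(126,162),0),('wfootF',(190,118),0),('caseL',(515,245),100),('caseR',(770,275),100)]: print(k,plane(c['scene'],A(*a),z).round())
for k,b,z in [('gcL',(313,195),40),('gcR',(402,235),40),('wcL',(358,135),40),('wcR',(436,165),40),('caseNearL',(250,378),100),('caseNearR',(185,530),100),('caseFarR',(25,505),100)]: print(k,plane(c['side'],B(*b),z).round())
```

```text
railfar [ 613. -366.  163.] 3.7 [ 618. -363.] [ 610. -357.]
railnear [639.  -7. 166.] 0.0 [642.  -6.] [638.  -5.]
knobtop [612. 119.  65.] 2.2 [611. 118.] [611. 121.]
hinge [640.   3.  31.] 0.6 [644.   5.] [639.   5.]
greencrown [ 427. -146.  114.] 2.4 [ 433. -145.] [ 426. -141.]
whitecrown [ 424. -298.  114.] 0.8 [ 431. -293.] [ 423. -294.]
dot [446. 348. 138.] 2.0 [449. 349.] [445. 347.]
jarcap [401. 106.  68.] 0.8 [412. 109.] [399. 111.]
purple [ 225. -287.  108.] 7.0 [ 248. -272.] [ 223. -282.]
blue [517. 296. 121.] 1.9 [512. 295.] [518. 296.]
red [505. 406. 121.] 7.3 [498. 403.] [506. 409.]
ringbox [737. -17.  45.] 0.2 [732. -19.] [739. -20.]
tray [735. 115.  20.] 4.1 [735. 114.] [733. 119.]
gfootN [ 502. -153.    0.]
gfootF [ 374. -138.    0.]
wfootN [ 500. -312.    0.]
wfootF [ 369. -281.    0.]
caseL [621. 239. 100.]
caseR [584. 483. 100.]
gcL [ 502. -141.   40.]
gcR [ 354. -120.   40.]
wcL [ 489. -288.   40.]
wcR [ 355. -274.   40.]
caseNearL [430. 222. 100.]
caseNearR [410. 427. 100.]
caseFarR [586. 474. 100.]
```

```bash
cat >> h.py <<'E'
def psi0():
    s=read_state(); x=R.from_quat(s['ee_rot']).apply([1,0,0]); return np.degrees(np.arctan2(x[1],x[0]))
def goto(x,y,z,psi=None):
    s=read_state(); r=R.from_quat(s['ee_rot']); p=np.array(s['position'])
    if psi is None: psi=psi0()
    psi=(psi-psi0()+90)%180-90+psi0()
    c,q=np.cos(np.radians(psi)),np.sin(np.radians(psi))
    T=R.from_matrix(np.c_[[c,q,0],[0,0,-1],[-q,c,0]])
    d=np.array([x,y,z])-p
    print('psi',psi0().round(1),'->',round(psi,1),'rotvec tool',(r.inv()*T).as_rotvec().round(3),'| before-rot shift',r.inv().apply(d).round(1),'| after-rot shift',T.inv().apply(d).round(1), 'len',np.linalg.norm(d).round())
E
python3 - <<'E'
from h import *
goto(612,119,160,14)
goto(447,348,160,86)
E
```

```text
psi -112.7 -> -166.0 rotvec tool [-0.001  0.93   0.002] | before-rot shift [278.6  71.  518.8] | after-rot shift [-249.6   70.5  533.5] len 593.0
psi -112.7 -> -94.0 rotvec tool [ 0.    -0.326  0.002] | before-rot shift [131.   70.7 278.3] | after-rot shift [213.3  70.5 221.6] len 316.0
```

Request:
play_rows(series=[[0,0,0,0,0.133,0,0.05],[0,0,0,0,0.133,0,0.05],[0,0,0,0,0.133,0,0.05],[0,0,0,0,0.133,0,0.05],[0,0,0,0,0.133,0,0.05],[0,0,0,0,0.133,0,0.05],[0,0,0,0,0.133,0,0.05],[-0.01,0,0.02,0,0,0,0.05],[-0.018,0,0.039,0,0,0,0.05],[-0.018,0,0.039,0,0,0,0.05]])

```text
clock: 1.15
position: [304.7, 487.7, 225.1]
ee_rot: [0.077, -0.699, 0.707, -0.074]
contact_force: [1.5, -0.2, 0.4]
gripper_width: 50.3
```

```bash
python3 -c "
from h import *
goto(612,119,160,14)"
```

```text
psi -167.7 -> -166.0 rotvec tool [-0.009 -0.03   0.006] | before-rot shift [-222.2   67.8  425. ] | after-rot shift [-209.    65.1  432.1] len 484.0
```

Request:
play_rows(series=[[-0.021,-0.003,0.042,0,-0.015,0,0.05],[-0.021,-0.003,0.042,0,-0.015,0,0.05],[-0.021,-0.001,0.042,0,0,0,0.05],[-0.021,0,0.042,0,0,0,0.05],[-0.021,0,0.042,0,0,0,0.05],[-0.021,0,0.042,0,0,0,0.05],[-0.021,0,0.042,0,0,0,0.05],[-0.021,0,0.042,0,0,0,0.05],[-0.021,0,0.042,0,0,0,0.05],[-0.01,0,0.02,0,0,0,0.05]])

```text
clock: 2.15
position: [603.7, 123.9, 234.6]
ee_rot: [0.094, -0.697, 0.706, -0.089]
contact_force: [0.2, 0.5, -0.2]
gripper_width: 49.8
```

```bash
python3 -c "
from h import *
goto(612,119,160,14)
im=get_image('wrist'); save(im,'w1.png')
print(proj(im,[[612,119,66],[641,4,34],[521,13,66],[639,-6,165]]))"
```

```text
psi -165.1 -> -166.0 rotvec tool [-0.012  0.015  0.01 ] | before-rot shift [-7.5 74.6  6. ] | after-rot shift [-6.8 74.6  6.8] len 75.0
[[271.99518343 188.54268549]
 [273.06177217  74.10641803]
 [384.68414746 112.90292163]
 [277.16858524  32.17203233]]
```

View pics/w1.png

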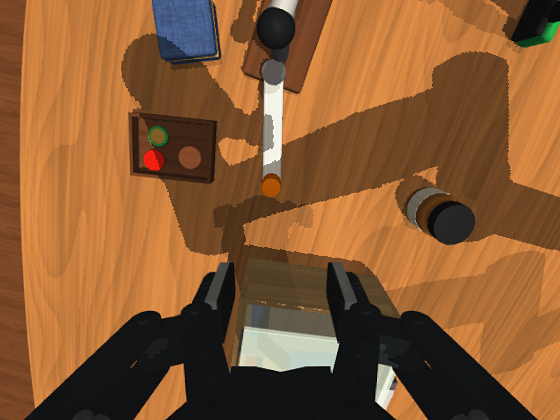

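Picture 5 (wrist): the knob at (271,186) and hinge at (273,71) match the predictions, so I go down astride the knob.

Request:
play_rows(series=[[-0.004,0.025,0.004,-0.006,0.015,0.005,0.05],[-0.003,0.03,0.003,-0.006,0,0.005,0.05],[0,0.03,0,0,0,0,0.05],[0,0.03,0,0,0,0,0.05],[0,0.03,0,0,0,0,0.05],[0,0.025,0,0,0,0,0.05],[0,0.012,0,0,0,0,0.05]])

```text
clock: 2.9
position: [614.0, 108.6, 48.6]
ee_rot: [-0.084, 0.702, -0.702, 0.088]
contact_force: [-0.5, 0.1, -0.2]
gripper_width: 50.2
```

```bash
python3 -c "
from h import *
goto(612,119,42,14)"
```

```text
psi -166.0 -> -166.0 rotvec tool [ 0.    -0.    -0.005] | before-rot shift [ -0.5   6.6 -10.6] | after-rot shift [ -0.5   6.6 -10.6] len 12.0
```

Request:
play_rows(series=[[0,0.004,-0.01,0,0,0,0.036],[0,0.001,0,0,0,0,0.036],[0.014,0,0.001,0,-0.12,0,0.036],[0.0144,0,0.001,0,-0.12,0,0.036],[0.0144,0,0.001,0,-0.12,0,0.036],[0.0144,0,0.001,0,-0.12,0,0.036],[0.0144,0,0.001,0,-0.12,0,0.036]])

```text
clock: 3.6
position: [556.1, 84.2, 49.3]
ee_rot: [0.293, -0.639, 0.641, -0.307]
contact_force: [0.3, -0.2, -0.1]
gripper_width: 35.9
```

```bash
cat >> h.py <<'E'
def leg():
    p=np.array(read_state()['position']); d=p[:2]-[641,4]; print('r',np.linalg.norm(d).round(1),'legang',(np.arctan2(d[1],d[0])-np.radians(94.2-8.4)).round(3),'psi',psi0().round(1),'want',(np.degrees(np.arctan2(d[1],d[0]))+90).round(1),p.round(1))
E
python3 -c "
from h import *
leg()"
```

```text
r 116.8 legang 0.887 psi -129.8 want 226.6 [556.1  84.2  49.3]
```

Request:
play_rows(series=[[0.0144,0,0,0,-0.11,0,0.036],[0.0144,0,0,0,-0.11,0,0.036],[0.0144,0,0.001,0,-0.11,0,0.036],[0.0144,0,0.001,0,-0.11,0,0.036],[0.0144,0,0.001,0,-0.11,0,0.036],[0.012,0,0.001,0,-0.09,0,0.036]])

```text
clock: 4.2
position: [531.3, 11.4, 58.2]
ee_rot: [0.481, -0.498, 0.511, -0.51]
contact_force: [-0.6, 1.5, -0.9]
gripper_width: 36.0
```

```bash
python3 -c "
from h import *
leg()
im=get_image('wrist'); save(im,'w2.png')
for a in (1.3,1.4,1.5,1.57):
  t=np.radians(85.8)+a; print(a,proj(im,[[641+120*np.cos(t),4+120*np.sin(t),66]]))"
```

```text
r 109.9 legang 1.576 psi -91.0 want 266.1 [531.3  11.4  58.2]
1.3 [[218.50042886 285.78382514]]
1.4 [[240.32958305 291.50874173]]
1.5 [[262.46941732 295.24257344]]
1.57 [[278.09217713 296.66861135]]
```

View pics/w2.png

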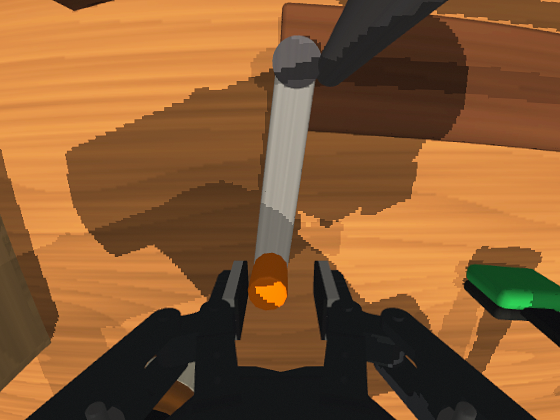

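Picture 6: the knob top at (269,290), trailing behind at about 1.53 rad. I push on a bit.

Request:
play_rows(series=[[0.002,0.01,-0.008,0,0,0,0.036],[0.006,0.002,0,0,0,0,0.036],[0.006,0.001,0,0,0,0,0.036],[0.004,0.001,0,0,0,0,0.036],[0.003,0.001,0,0,0,0,0.036]])

```text
clock: 4.75
position: [526.2, 3.3, 48.5]
ee_rot: [-0.472, 0.5, -0.51, 0.517]
contact_force: [-5.8, 10.5, 2.3]
gripper_width: 36.1
```

```bash
python3 -c "
from h import *
leg(); print(read_state()['contact_force'])
im=get_image('wrist')
h=cv2.cvtColor(im['color'],cv2.COLOR_RGB2HSV); m=cv2.inRange(h,(5,200,100),(20,255,255)); m[:240]=0;m[330:]=0;m[:,:230]=0;m[:,340:]=0
print(np.argwhere(m).mean(0)[::-1], m.sum()/255)
for a in (1.3,1.4,1.5,1.57):
  t=np.radians(85.8)+a; print(a,proj(im,[[641+120*np.cos(t),4+120*np.sin(t),66]]))"
```

```text
r 114.8 legang -4.633 psi -91.2 want -89.7 [526.2   3.3  48.5]
[-5.83781322 10.495904    2.31613025]
[267.28169685 284.28122021] 2098.0
1.3 [[197.0725173  285.79324907]]
1.4 [[220.24679893 292.14470166]]
1.5 [[243.81960561 296.38039352]]
1.57 [[260.49467585 298.07539044]]
```

Request:
play_rows(series=[[-0.007,0,0,0,0,0,0.042],[0,-0.03,0,0,0,0,0.042],[0,-0.045,0,0,0,0,0.042],[0,-0.045,0,0,0,0,0.0],[0,-0.045,0,0,0,0,0.0],[0,-0.03,0,0,0,0,0.0],[0,-0.01,0,0,0,0,0.0]])

```text
clock: 5.5
position: [518.4, 5.1, 266.6]
ee_rot: [-0.47, 0.498, -0.512, 0.519]
contact_force: [-0.7, 0.7, -0.5]
gripper_width: -0.1
```

```bash
python3 -c "
from h import *
im=get_image('wrist')
h=cv2.cvtColor(im['color'],cv2.COLOR_RGB2HSV); m=cv2.inRange(h,(5,220,120),(16,255,255))
N,_,st,ce=cv2.connectedComponentsWithStats(m)
for i in range(1,N):
  if st[i,4]>40: print(st[i],ce[i], plane(im,ce[i],64))
save(im,'w3.png')
goto(447,348,200,86)"
```

```text
[274 185  17  17 211] [281.66350711 192.68246445] [522.05417045  10.76411056  64.        ]
psi -91.2 -> -94.0 rotvec tool [-0.064  0.048 -0.037] | before-rot shift [-338.8   73.9  -83.8] | after-rot shift [-337.1   67.2  -95.5] len 357.0
```

Request:
play_rows(series=[[-0.03,0,-0.01,-0.064,0.048,-0.037,0.0],[-0.04,0.004,-0.011,0,0,0,0.0],[-0.04,0.004,-0.011,0,0,0,0.0],[-0.04,0.004,-0.011,0,0,0,0.0],[-0.04,0.004,-0.011,0,0,0,0.0],[-0.04,0.004,-0.011,0,0,0,0.0],[-0.04,0.004,-0.011,0,0,0,0.0],[-0.03,0,-0.008,0,0,0,0.0],[-0.015,0,-0.004,0,0,0,0.0]])

```text
clock: 6.45
position: [448.5, 333.5, 229.7]
ee_rot: [-0.486, 0.521, -0.52, 0.471]
contact_force: [0.7, -0.2, -1.3]
gripper_width: -0.1
```

```bash
python3 -c "
from h import *
im=get_image('wrist')
h=cv2.cvtColor(im['color'],cv2.COLOR_RGB2HSV); m=cv2.inRange(h,(22,150,120),(34,255,255))
N,_,st,ce=cv2.connectedComponentsWithStats(m)
for i in range(1,N):
  if st[i,4]>40: print(st[i],ce[i], plane(im,ce[i],140))
save(im,'w4.png')
goto(447,348,150,86)"
```

```text
psi -94.8 -> -94.0 rotvec tool [ 0.015 -0.013  0.014] | before-rot shift [-14.4  79.1  -1.4] | after-rot shift [-13.3  79.2  -2.3] len 80.0
```

View pics/w4.png

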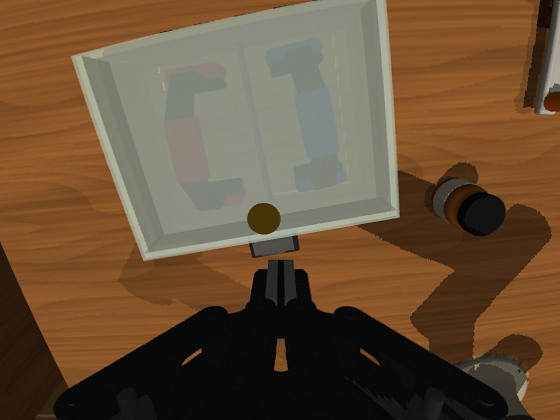

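Picture 7: the dot is at (263,218), in shadow. Seen through the cover, the blue crown is at about (317,124) and the red at (186,148).

```bash
python3 -c "
from h import *
im=get_image('wrist')
d=plane(im,(263.5,218.5),140); print(d)
for p in ((317,124),(186,148),(308,58),(322,178),(192,76),(218,195)): print(p,plane(im,p,124).round(),plane(im,p,100).round())
for p in ((75,57),(385,-2),(398,216),(145,259)): print(p,plane(im,p,100).round())
goto(d[0],d[1],146,86)"
```

```text
[447.41046404 347.65824807 140.        ]
(317, 124) [519. 298. 124.] [517. 295. 100.]
(186, 148) [509. 406. 124.] [506. 414. 100.]
(308, 58) [568. 302. 124.] [571. 300. 100.]
(322, 178) [474. 295. 124.] [468. 292. 100.]
(192, 76) [563. 392. 124.] [566. 398. 100.]
(218, 195) [467. 386. 124.] [460. 392. 100.]
(75, 57) [592. 496. 100.]
(385, -2) [612. 235. 100.]
(398, 216) [423. 218. 100.]
(145, 259) [398. 478. 100.]
psi -94.8 -> -94.0 rotvec tool [ 0.015 -0.014  0.015] | before-rot shift [-15.9  83.4  -1.2] | after-rot shift [-14.7  83.6  -2.2] len 85.0
```

Request:
play_rows(series=[[-0.012,0.02,-0.002,0.015,-0.014,0.015,0.0],[-0.002,0.025,0,0,0,0,0.0],[0,0.02,0,0,0,0,0.0],[0,0.008,0,0,0,0,0.0],[0,0.002,0,0,0,0,0.0],[0,0.0,0,0,0,0,0.0]])

```text
clock: 7.15
position: [448.9, 341.6, 150.8]
ee_rot: [0.482, -0.518, 0.519, -0.48]
contact_force: [-0.7, -0.1, 0.3]
gripper_width: -0.3
```

```bash
python3 -c "
from h import *
goto(447.4,347.6,133,86)"
```

```text
psi -94.3 -> -94.0 rotvec tool [ 0.    -0.005  0.003] | before-rot shift [-5.9 17.8 -1.9] | after-rot shift [-5.8 17.8 -1.9] len 19.0
```

Request:
play_rows(series=[[-0.006,0.002,-0.002,0,0,0,0.0],[0,0.006,0,0,0,0,0.0],[0,0.004,0,0,0,0,0.0],[0,0.003,0,0,0,0,0.0],[0,0.003,0,0,0,0,0.0],[0,0.003,0,0,0,0,0.0]])

```text
clock: 7.75
position: [448.4, 349.2, 135.7]
ee_rot: [0.48, -0.517, 0.519, -0.483]
contact_force: [-6.9, -1.4, 14.9]
gripper_width: 0.2
```

Request:
play_rows(series=[[0,0.004,0,0,0,0,0.0],[0,0.004,0,0,0,0,0.0],[0,-0.04,-0.03,0,0,0,0.0],[0,-0.035,-0.035,0,0,0,0.0],[0,-0.03,-0.03,0,0,0,0.0],[0,0,-0.02,0,0,0,0.0]])

```text
clock: 8.35
position: [332.4, 358.0, 237.4]
ee_rot: [0.48, -0.517, 0.52, -0.481]
contact_force: [-0.7, 0.3, -0.3]
gripper_width: -0.2
```

```bash
python3 -c "
from h import *
print(read_state()['contact_force'])
im=get_image('side'); save(im,'s1.png')"
```

```text
[-0.65568251  0.34848002 -0.27364712]
```

View pics/s1.png

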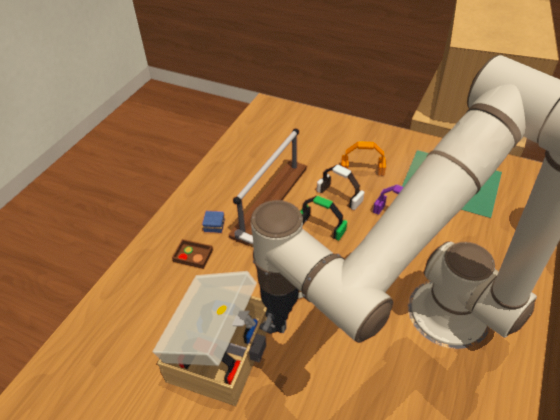

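Picture 8: the cover is swinging open. Next I view the case contents from above.

Request:
play_rows(series=[[0,-0.03,0,0,0,0,0.05],[0,-0.03,0,0,0,0,0.05],[0,0,0,0,0,0,0.05],[0,0,0,0,0,0,0.05],[0,0,0,0,0,0,0.05],[0,0,0.03,0,0,0,0.05],[0,0,0.03,0,0,0,0.05],[0,0,0.01,0,0,0,0.05],[0,0,0,0,0,0,0.05]])

```text
clock: 9.3
position: [398.7, 349.6, 291.1]
ee_rot: [0.487, -0.516, 0.519, -0.477]
contact_force: [-0.2, -0.0, 0.0]
gripper_width: 50.1
```

```bash
python3 -c "
from h import *
im=get_image('wrist'); save(im,'w5.png')
print(read_state()['position'],psi0())
import pickle; pickle.dump(im,open('w5.pkl','wb'))"
```

```text
[398.0740361 349.5685948 291.0655133] -94.03821356083662
```

View pics/w5.png

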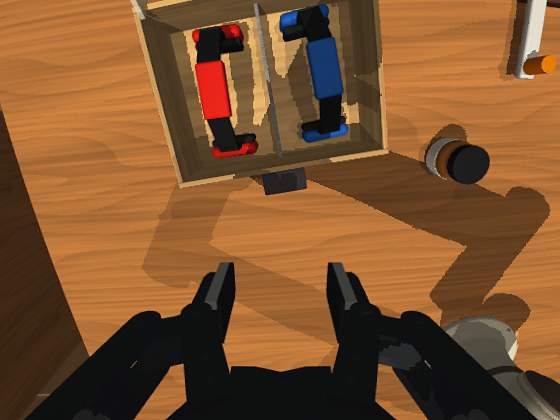

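Picture 9: cover clear, red crown at (213,91), blue at (324,67).

```bash
cat >> h.py <<'E'
HS={'red':((0,150,60),(8,255,255)),'blue':((105,120,40),(125,255,255)),'green':((50,120,40),(75,255,255)),'white':((0,0,110),(180,45,255))}
def crown(im,col,zt,near=None):
    h=cv2.cvtColor(im['color'],cv2.COLOR_RGB2HSV); m=cv2.inRange(h,*HS[col])
    if col=='red': m|=cv2.inRange(h,(172,150,60),(180,255,255))
    out=[]
    for c in cv2.findContours(m,0,2)[0]:
        if cv2.contourArea(c)<150: continue
        q=np.array([plane(im,p,zt)[:2] for p in c[:,0].astype(float)],np.float32)
        (cx,cy),(w,l),_=r=cv2.minAreaRect(q); b=cv2.boxPoints(r)
        e=max((b[1]-b[0],b[2]-b[1]),key=np.linalg.norm); e=e*np.sign(e[0])
        if max(w,l)<80: out.append((cx,cy)); print(col,'c',(round(cx,1),round(cy,1)),'size',(round(w),round(l)),'long axis deg',np.degrees(np.arctan2(e[1],e[0])).round(1),'px',c[:,0].mean(0).round())
    return out
E
python3 -c "
from h import *; import pickle
im=pickle.load(open('w5.pkl','rb'))
crown(im,'red',124);crown(im,'blue',124)
for p in ((182,186),(387,153),(267,167)): print(plane(im,p,100).round())
"
```

```text
red c (447.1, 391.5) size (12, 48) long axis deg -86.0 px [233. 150.]
red c (506.5, 406.0) size (53, 28) long axis deg 2.0 px [213.  91.]
red c (557.2, 381.8) size (23, 13) long axis deg 72.4 px [234.  32.]
blue c (457.8, 298.3) size (12, 47) long axis deg -82.5 px [324. 133.]
blue c (518.6, 296.6) size (53, 28) long axis deg 9.0 px [323.  68.]
blue c (563.1, 328.6) size (13, 23) long axis deg -64.4 px [288.  19.]
[408. 461. 100.]
[429. 224. 100.]
[422. 361. 100.]
```

```bash
python3 -c "
from h import *
goto(518.6,296.6,160,-81)"
```

```text
psi -94.0 -> -81.0 rotvec tool [ 0.008 -0.228  0.012] | before-rot shift [ 42.7 130.8 124.8] | after-rot shift [ 71.2 131.1 110.8] len 186.0
```

Request:
play_rows(series=[[0,0,0,0.004,-0.114,0.006,0.05],[0,0,0,0.004,-0.114,0.006,0.05],[0.024,0,0.036,0,0,0,0.05],[0.024,0.01,0.036,0,0,0,0.05],[0.022,0.03,0.034,0,0,0,0.05],[0,0.04,0,0,0,0,0.05],[0,0.03,0,0,0,0,0.05],[0,0.01,0,0,0,0,0.05],[0,0.0,0,0,0,0,0.05]])

```text
clock: 10.25
position: [510.8, 299.1, 167.2]
ee_rot: [-0.542, 0.455, -0.453, 0.542]
contact_force: [0.5, 0.4, -0.2]
gripper_width: 50.0
```

```bash
python3 -c "
from h import *
crown(get_image('wrist'),'blue',124)
goto(518.6,296.6,111,-81)"
```

```text
blue c (518.1, 298.2) size (60, 40) long axis deg 10.2 px [287. 239.]
blue c (588.6, 308.7) size (10, 40) long axis deg -81.1 px [291. 123.]
psi -79.9 -> -81.0 rotvec tool [-0.001  0.019 -0.003] | before-rot shift [ 4.3 57.1  6.8] | after-rot shift [ 4.  57.1  6.9] len 58.0
```

Request:
play_rows(series=[[0.003,0.015,0.007,0,0.01,0,0.05],[0,0.02,0,0,0,0,0.05],[0,0.012,0,0,0,0,0.05],[0,0.005,0,0,0,0,0.05],[0,0.0,0,0,0,0,0.05]])

```text
clock: 10.8
position: [522.0, 301.9, 119.8]
ee_rot: [-0.535, 0.456, -0.456, 0.546]
contact_force: [0.9, 0.8, 0.5]
gripper_width: 49.9
```

```bash
python3 -c "
from h import *
goto(518.6,296.6,111,-81)"
```

```text
psi -80.3 -> -81.0 rotvec tool [-0.013  0.012 -0.009] | before-rot shift [ 4.7  8.7 -4.3] | after-rot shift [ 4.7  8.8 -4.2] len 11.0
```

Request:
play_rows(series=[[0.005,0.005,-0.004,-0.013,0.012,-0.009,0.05],[0,0.004,0,0,0,0,0.05],[0,0,0,0,0,0,0.05]])

```text
clock: 11.1
position: [519.6, 296.6, 111.8]
ee_rot: [-0.537, 0.46, -0.46, 0.538]
contact_force: [0.0, -0.6, -0.0]
gripper_width: 50.1
```

```bash
python3 -c "
from h import *
goto(518.6,296.6,111,-81)"
```

```text
psi -81.1 -> -81.0 rotvec tool [-0.001 -0.001 -0.001] | before-rot shift [-0.1  0.8 -1. ] | after-rot shift [-0.1  0.8 -1. ] len 1.0
```

Request:
play_rows(series=[[0,0,0,0,0,0,0.01],[0,0,0,0,0,0,0.01],[0,0,0,0,0,0,0.01],[0,0,0,0,0,0,0.01],[0,-0.01,0,0,0,0,0.01],[0,-0.02,0,0,0,0,0.01],[0,-0.03,0,0,0,0,0.01],[0,-0.03,0,0,0,0,0.01]])

```text
clock: 11.9
position: [516.7, 294.2, 200.6]
ee_rot: [0.541, -0.461, 0.459, -0.533]
contact_force: [0.7, 0.4, -1.6]
gripper_width: 26.6
```

```bash
python3 -c "
from h import *
goto(634.5,-71,310,86)
im=get_image('wrist');save(im,'w6.png')"
```

```text
psi -81.1 -> -94.0 rotvec tool [0.01  0.225 0.006] | before-rot shift [ 379.6 -108.1   59.1] | after-rot shift [ 356.1 -109.4  143. ] len 399.0
```

View pics/w6.png

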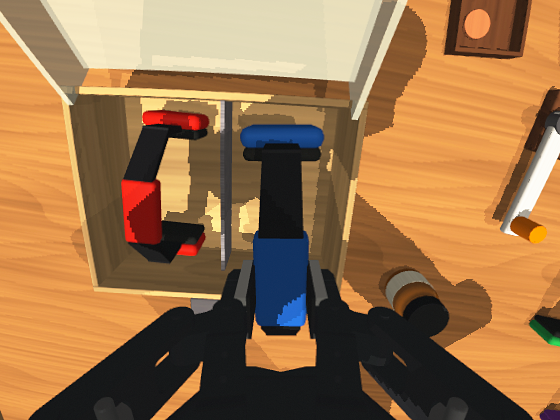

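Picture 10: the blue set is held squarely and the cover stays open. I lift, turn to the rail and go across.

Request:
play_rows(series=[[0,-0.035,0,0,0,0,0.01],[0,-0.035,0,0,0,0,0.01],[0,-0.03,0,0,0,0,0.01],[0,-0.01,0,0.005,0.11,0.003,0.01],[0,0,0,0.005,0.11,0.003,0.01],[0.03,0,0.012,0,0,0,0.01],[0.036,0,0.015,0,0,0,0.01],[0.036,0,0.015,0,0,0,0.01],[0.036,0,0.015,0,0,0,0.01],[0.036,0,0.015,0,0,0,0.01]])

```text
clock: 12.95
position: [578.4, 116.6, 326.3]
ee_rot: [0.476, -0.515, 0.516, -0.492]
contact_force: [1.0, 0.4, -1.0]
gripper_width: 26.1
```

```bash
python3 -c "
from h import *
goto(634.5,-71,310,86)"
```

```text
psi -93.6 -> -94.0 rotvec tool [-0.016  0.006 -0.016] | before-rot shift [183.9  14.4  67.7] | after-rot shift [183.2  16.3  69.1] len 196.0
```

Request:
play_rows(series=[[0.034,0.002,0.013,-0.016,0,-0.016,0.01],[0.036,0.003,0.014,0,0,0,0.01],[0.036,0.003,0.014,0,0,0,0.01],[0.036,0.003,0.014,0,0,0,0.01],[0.026,0.0,0.01,0,0,0,0.01],[0.005,0,0.002,0,0,0,0.01],[0,0,0,0,0,0,0.01]])

```text
clock: 13.65
position: [635.1, -72.3, 314.8]
ee_rot: [-0.482, 0.518, -0.517, 0.482]
contact_force: [0.7, 0.4, -2.3]
gripper_width: 26.4
```

```bash
python3 -c "
from h import *
goto(634.5,-71,310,86)
im=get_image('scene');save(im,'s2.png')"
```

```text
psi -94.0 -> -94.0 rotvec tool [ 0.     0.    -0.001] | before-rot shift [-1.3  4.8 -0.7] | after-rot shift [-1.3  4.8 -0.7] len 5.0
```

Request:
play_rows(series=[[0,0.025,0,0,0,0,0.01],[0,0.03,0,0,0,0,0.01],[0,0.03,0,0,0,0,0.01],[0,0.025,0,0,0,0,0.01],[0,0.01,0,0,0,0,0.01],[0,0,0,0,0,0,0.01]])

```text
clock: 14.3
position: [635.2, -63.8, 195.3]
ee_rot: [0.482, -0.514, 0.516, -0.487]
contact_force: [0.1, -0.3, -1.3]
gripper_width: 26.2
```

```bash
python3 -c "
from h import *
goto(634.5,-71,176,86)
im=get_image('scene');save(im,'s2.png')"
```

```text
psi -93.4 -> -94.0 rotvec tool [-0.007  0.01  -0.004] | before-rot shift [ 7.3 19.3 -0.4] | after-rot shift [ 7.3 19.3 -0.2] len 21.0
```

View pics/s2.png

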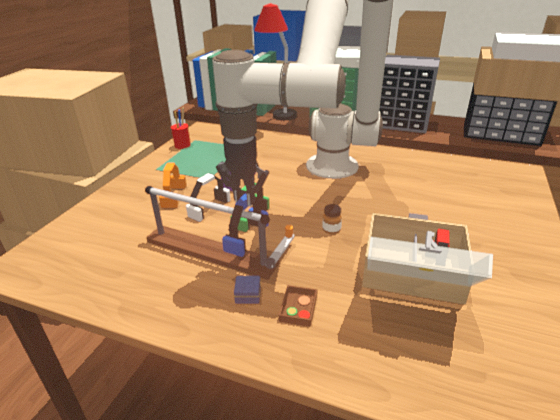

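Picture 11: blue straddles the rail near its +y post and the leg is out. I correct y, then lower to contact.

Request:
play_rows(series=[[0.007,0.004,0,-0.007,0.01,-0.004,0.01],[0,0.006,0,0,0,0,0.01],[0,0.004,0,0,0,0,0.01],[0,0.002,0,0,0,0,0.01],[0,0.001,0,0,0,0,0.01]])

```text
clock: 14.85
position: [638.2, -70.9, 183.5]
ee_rot: [0.48, -0.514, 0.52, -0.485]
contact_force: [-0.2, 0.4, -2.3]
gripper_width: 26.0
```

```bash
python3 -c "
from h import *
goto(634.5,-71,176,86)"
```

```text
psi -94.0 -> -94.0 rotvec tool [-0.011  0.    -0.   ] | before-rot shift [ 0.4  7.5 -3.8] | after-rot shift [ 0.4  7.5 -3.7] len 8.0
```

Request:
play_rows(series=[[0,0.003,-0.004,-0.01,0,0,0.01],[0,0.003,0,0,0,0,0.01],[0,0.002,0,0,0,0,0.01]])

```text
clock: 15.15
position: [634.1, -70.7, 175.4]
ee_rot: [0.482, -0.517, 0.517, -0.483]
contact_force: [0.0, 0.1, -2.3]
gripper_width: 26.5
```

```bash
python3 -c "
from h import *
goto(634.5,-71,176,86)"
```

```text
psi -94.0 -> -94.0 rotvec tool [-0.001  0.    -0.   ] | before-rot shift [ 0.2 -0.6  0.4] | after-rot shift [ 0.2 -0.6  0.4] len 1.0
```

Request:
play_rows(series=[[0,0.002,0,0,0,0,0.01],[0,0.001,0,0,0,0,0.01],[0,0.001,0,0,0,0,0.01]])

```text
clock: 15.45
position: [634.5, -70.8, 175.2]
ee_rot: [0.482, -0.516, 0.518, -0.483]
contact_force: [-2.5, 1.4, 4.1]
gripper_width: 26.1
```

Request:
play_rows(series=[[0,0,0,0,0,0,0.032],[0,0,0,0,0,0,0.038],[0,0,0,0,0,0,0.045],[0,0,0,0,0,0,0.045],[0,-0.01,0,0,0,0,0.045],[0,-0.02,0,0,0,0,0.045],[0,-0.03,0,0,0,0,0.045],[0,-0.04,0,0,0,0,0.045],[0,-0.04,0,0,0,0,0.045]])

```text
clock: 16.35
position: [632.1, -70.9, 313.7]
ee_rot: [-0.486, 0.519, -0.515, 0.479]
contact_force: [0.9, -0.3, -0.2]
gripper_width: 45.2
```

```bash
python3 -c "
from h import *
crown(get_image('wrist'),'blue',187)
goto(427,-146,220,86)
for n in ('side','scene'):
  im=get_image(n); crown(im,'green',118); crown(im,'blue',187)"
```

```text
blue c (635.2, -70.5) size (28, 54) long axis deg -4.0 px [280. 199.]
blue c (706.9, -75.1) size (44, 12) long axis deg 86.1 px [275. 121.]
blue c (733.3, -39.4) size (38, 37) long axis deg 19.4 px [235.  91.]
psi -93.9 -> -94.0 rotvec tool [-0.005  0.002  0.004] | before-rot shift [  87.8  101.9 -203.1] | after-rot shift [  88.6  102.7 -202.5] len 244.0
```

Blue hangs at (635,-70.5), crown square to the rail. Red next.

```bash
python3 -c "
from h import *
goto(506.5,406,300,-88)"
```

```text
psi -93.9 -> -88.0 rotvec tool [ 0.001 -0.104  0.001] | before-rot shift [-467.    16.  -159.7] | after-rot shift [-481.1   16.5 -110.5] len 494.0
```

Request:
play_rows(series=[[0,0,-0.02,0,-0.104,0,0.05],[-0.03,0,-0.03,0,0,0,0.05],[-0.044,0.002,-0.012,0,0,0,0.05],[-0.047,0.002,-0.008,0,0,0,0.05],[-0.047,0.002,-0.008,0,0,0,0.05],[-0.047,0.002,-0.008,0,0,0,0.05],[-0.047,0.002,-0.008,0,0,0,0.05],[-0.047,0.002,-0.008,0,0,0,0.05],[-0.047,0.002,-0.008,0,0,0,0.05],[-0.047,0.002,0,0,0,0,0.05]])

```text
clock: 17.5
position: [501.1, 336.9, 293.3]
ee_rot: [0.511, -0.495, 0.491, -0.503]
contact_force: [1.6, 0.5, 0.1]
gripper_width: 50.2
```

```bash
python3 -c "
from h import *
goto(506.5,406,200,-88)"
```

```text
psi -88.4 -> -88.0 rotvec tool [ 0.012 -0.007  0.004] | before-rot shift [-69.3  92.9   8.5] | after-rot shift [-68.9  93.3   7.9] len 116.0
```

Request:
play_rows(series=[[-0.03,0,0.004,0.012,-0.007,0.004,0.05],[-0.03,0.01,0.004,0,0,0,0.05],[-0.009,0.03,0,0,0,0,0.05],[0,0.03,0,0,0,0,0.05],[0,0.02,0,0,0,0,0.05],[0,0,0,0,0,0,0.05]])

```text
clock: 18.1
position: [501.9, 414.9, 192.8]
ee_rot: [0.514, -0.489, 0.489, -0.508]
contact_force: [0.2, 0.1, -0.6]
gripper_width: 50.5
```

```bash
python3 -c "
from h import *
crown(get_image('wrist'),'red',124)
goto(506.5,406,140,-88)"
```

```text
red c (504.3, 409.4) size (63, 42) long axis deg 2.4 px [291. 233.]
red c (578.5, 412.9) size (10, 41) long axis deg -87.4 px [289. 124.]
psi -87.4 -> -88.0 rotvec tool [0.005 0.01  0.005] | before-rot shift [ 9.3 54.6  3.7] | after-rot shift [ 9.5 54.6  3.5] len 56.0
```

Request:
play_rows(series=[[0.009,0.01,0.004,0.005,0.01,0.005,0.05],[0,0.025,0,0,0,0,0.05],[0,0.018,0,0,0,0,0.05],[0,0.005,0,0,0,0,0.05],[0,0,0,0,0,0,0.05]])

```text
clock: 18.65
position: [511.0, 408.3, 143.2]
ee_rot: [-0.504, 0.491, -0.492, 0.513]
contact_force: [-0.4, 0.1, 0.2]
gripper_width: 49.8
```

```bash
python3 -c "
from h import *
goto(506.5,406,111,-88)"
```

```text
psi -88.0 -> -88.0 rotvec tool [-0.011 -0.    -0.008] | before-rot shift [ 2.4 32.1 -4.9] | after-rot shift [ 2.2 32.2 -4.5] len 33.0
```

Request:
play_rows(series=[[0.002,0.008,-0.004,-0.011,0,-0.008,0.05],[0,0.012,0,0,0,0,0.05],[0,0.008,0,0,0,0,0.05],[0,0.003,0,0,0,0,0.05],[0,0,0,0,0,0,0.05]])

```text
clock: 19.15
position: [508.2, 407.6, 113.5]
ee_rot: [-0.507, 0.491, -0.491, 0.51]
contact_force: [-0.5, -0.4, 0.2]
gripper_width: 50.2
```

```bash
python3 -c "
from h import *
goto(506.5,406,111,-88)"
```

```text
psi -88.0 -> -88.0 rotvec tool [-0.003  0.    -0.004] | before-rot shift [ 1.5  2.5 -1.8] | after-rot shift [ 1.5  2.5 -1.8] len 3.0
```

Good enough; small correction, close, lift, and turn.

Request:
play_rows(series=[[0.001,0.002,-0.002,0,0,0,0.05],[0,0,0,0,0,0,0.01],[0,0,0,0,0,0,0.01],[0,0,0,0,0,0,0.01],[0,0,0,0,0,0,0.01],[0,-0.015,0,0,0,0,0.01],[0,-0.03,0,0,0,0,0.01],[0,-0.035,0,0,0,0,0.01],[0,-0.035,0,0,0,0,0.01],[0,-0.035,0,0,0,0,0.01]])

```text
clock: 20.15
position: [502.5, 402.9, 256.7]
ee_rot: [0.514, -0.492, 0.491, -0.503]
contact_force: [0.5, -0.4, -1.9]
gripper_width: 26.0
```

```bash
python3 -c "
from h import *
goto(629,-148,318,86)"
```

```text
psi -88.1 -> -94.0 rotvec tool [0.012 0.103 0.01 ] | before-rot shift [555.4 -57.2 107.3] | after-rot shift [540.7 -61.3 164.6] len 569.0
```

Request:
play_rows(series=[[0,-0.03,0,0.006,0.103,0.005,0.01],[0,-0.03,0,0,0,0,0.01],[0.04,0,0,0,0,0,0.01],[0.047,0,0.003,0,0,0,0.01],[0.047,0,0.003,0,0,0,0.01],[0.047,0,0.003,0,0,0,0.01],[0.045,0,0.02,0,0,0,0.01],[0.044,0,0.022,0,0,0,0.01],[0.044,0,0.022,0,0,0,0.01],[0.044,0,0.022,0,0,0,0.01]])

```text
clock: 21.15
position: [570.3, 35.7, 322.7]
ee_rot: [-0.483, 0.517, -0.514, 0.486]
contact_force: [0.9, 1.1, -1.8]
gripper_width: 26.1
```

```bash
python3 -c "
from h import *
goto(629,-148,318,86)"
```

```text
psi -93.6 -> -94.0 rotvec tool [-0.     0.007 -0.005] | before-rot shift [179.7   3.7  70.1] | after-rot shift [179.1   4.7  71.4] len 193.0
```

Request:
play_rows(series=[[0.034,0,0.013,0,0.006,-0.005,0.01],[0.036,0,0.015,0,0,0,0.01],[0.036,0,0.015,0,0,0,0.01],[0.036,0,0.015,0,0,0,0.01],[0.026,0,0.011,0,0,0,0.01],[0.005,0,0.002,0,0,0,0.01],[0,0,0,0,0,0,0.01]])

```text
clock: 21.85
position: [629.5, -155.8, 317.3]
ee_rot: [-0.481, 0.522, -0.517, 0.478]
contact_force: [0.2, 0.5, -2.1]
gripper_width: 25.9
```

```bash
python3 -c "
from h import *
goto(629,-148,260,86)"
```

```text
psi -94.5 -> -94.0 rotvec tool [ 0.008 -0.009 -0.001] | before-rot shift [-7.6 57.4 -0.7] | after-rot shift [-7.7 57.3 -1. ] len 58.0
```

Request:
play_rows(series=[[-0.003,0.015,0,0.008,-0.008,0,0.01],[0,0.025,0,0,0,0,0.01],[0,0.025,0,0,0,0,0.01],[0,0.01,0,0,0,0,0.01],[0,0,0,0,0,0,0.01]])

```text
clock: 22.35
position: [628.7, -147.8, 241.1]
ee_rot: [-0.482, 0.517, -0.516, 0.484]
contact_force: [0.6, 0.9, -1.5]
gripper_width: 26.4
```

```bash
python3 -c "
from h import *
goto(629,-148,176,86)"
```

```text
psi -93.8 -> -94.0 rotvec tool [-0.002  0.003 -0.003] | before-rot shift [ 0.4 65.1  0.2] | after-rot shift [ 0.2 65.1  0.3] len 65.0
```

Request:
play_rows(series=[[0.001,0.012,0,-0.002,0.003,-0.003,0.01],[0.001,0.018,0,0,0,0,0.01],[0.001,0.015,0,0,0,0,0.01],[0.001,0.008,0,0,0,0,0.01],[0,0.002,0,0,0,0,0.01],[0,0,0,0,0,0,0.01]])

```text
clock: 22.95
position: [631.7, -150.4, 189.0]
ee_rot: [0.481, -0.513, 0.519, -0.485]
contact_force: [-0.2, -0.4, -0.8]
gripper_width: 26.5
```

```bash
python3 -c "
from h import *
goto(629,-148,176,86)"
```

```text
psi -93.8 -> -94.0 rotvec tool [-0.01   0.003  0.001] | before-rot shift [-2.3 12.9 -3. ] | after-rot shift [-2.2 13.  -2.9] len 13.0
```

Request:
play_rows(series=[[-0.002,0.003,-0.003,-0.01,0.003,0,0.01],[0,0.005,0,0,0,0,0.01],[0,0.003,0,0,0,0,0.01],[0,0.002,0,0,0,0,0.01],[0,0.001,0,0,0,0,0.01],[0,0.001,0,0,0,0,0.01]])

```text
clock: 23.55
position: [630.1, -148.1, 175.5]
ee_rot: [0.482, -0.516, 0.519, -0.483]
contact_force: [-1.2, 0.4, -1.4]
gripper_width: 26.2
```

Request:
play_rows(series=[[0,0.002,0,0,0,0,0.01],[0,0.001,0,0,0,0,0.01],[0,0.001,0,0,0,0,0.01]])

```text
clock: 23.85
position: [630.5, -148.3, 174.9]
ee_rot: [0.482, -0.514, 0.519, -0.484]
contact_force: [-1.5, -0.4, 3.3]
gripper_width: 26.3
```

Request:
play_rows(series=[[0,0,0,0,0,0,0.032],[0,0,0,0,0,0,0.038],[0,0,0,0,0,0,0.045],[0,0,0,0,0,0,0.045],[0,-0.01,0,0,0,0,0.045],[0,-0.02,0,0,0,0,0.045],[0,-0.03,0,0,0,0,0.045],[0,-0.04,0,0,0,0,0.045],[0,-0.04,0,0,0,0,0.045],[0,-0.02,-0.04,0,0,0,0.05]])

```text
clock: 24.85
position: [591.3, -145.5, 336.3]
ee_rot: [0.484, -0.516, 0.518, -0.481]
contact_force: [-0.9, 0.4, -0.0]
gripper_width: 49.9
```

```bash
python3 -c "
from h import *
im=get_image('wrist')
crown(im,'red',187);crown(im,'blue',187)
goto(400,-215,300,86)"
```

```text
red c (631.8, -148.4) size (28, 53) long axis deg -4.8 px [281. 157.]
red c (693.7, -151.7) size (44, 11) long axis deg 86.2 px [280.  91.]
red c (729.2, 26.0) size (17, 17) long axis deg 38.8 px [86. 68.]
blue c (633.8, -72.0) size (29, 52) long axis deg -3.8 px [204. 161.]
blue c (708.1, -73.9) size (79, 48) long axis deg 42.5 px [189.  75.]
psi -94.0 -> -94.0 rotvec tool [-0.002  0.001  0.004] | before-rot shift [  81.9   41.8 -180. ] | after-rot shift [  82.2   42.  -179.8] len 202.0
```

Blue and red both hang well. Now I look at green and white.

Request:
play_rows(series=[[0.015,0,-0.035,0,0,0,0.05],[0.018,0.004,-0.043,0,0,0,0.05],[0.018,0.004,-0.043,0,0,0,0.05],[0.018,0.004,-0.043,0,0,0,0.05],[0.01,0,-0.03,0,0,0,0.05],[0,0,-0.01,0,0,0,0.05],[0,0,0,0,0,0,0.05]])

```text
clock: 25.6
position: [367.7, -212.1, 335.1]
ee_rot: [0.48, -0.511, 0.522, -0.485]
contact_force: [0.6, -0.0, 0.3]
gripper_width: 50.1
```

```bash
python3 -c "
from h import *
im=get_image('wrist');save(im,'w7.png')
crown(im,'green',118);crown(im,'white',118)
print(read_state()['position'])"
```

```text
green c (430.1, -152.0) size (28, 52) long axis deg -7.4 px [228. 141.]
green c (489.3, -169.7) size (48, 13) long axis deg 81.4 px [236.  84.]
white c (425.3, -300.9) size (27, 53) long axis deg -14.1 px [350. 133.]
white c (484.7, -299.9) size (45, 10) long axis deg 77.3 px [350.  79.]
white c (550.3, -36.7) size (17, 78) long axis deg -4.3 px [111.  32.]
[ 368.52842567 -212.10641927  335.23322029]
```

View pics/w7.png

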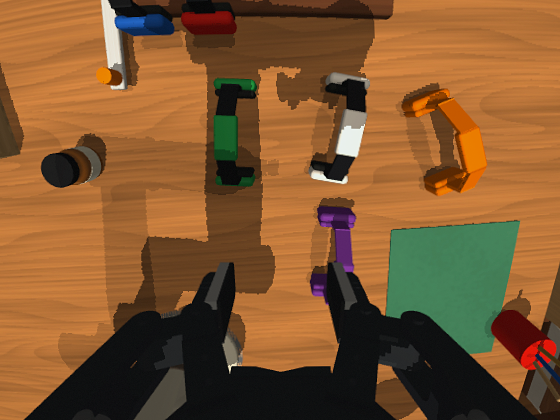

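Picture 12: green crown at (227,139), white at (349,133), undisturbed; the look-alikes are well clear. Green first.

```bash
python3 -c "
from h import *
goto(430,-152,190,-97.4)"
```

```text
psi -93.9 -> -97.4 rotvec tool [-0.017  0.062  0.005] | before-rot shift [-64.9 145.8  54.8] | after-rot shift [-67.5 145.2  53.2] len 169.0
```

Request:
play_rows(series=[[0,0.01,0,-0.017,0.062,0.005,0.05],[-0.03,0.02,0.024,0,0,0,0.05],[-0.028,0.035,0.022,0,0,0,0.05],[-0.008,0.04,0.006,0,0,0,0.05],[0,0.03,0,0,0,0,0.05],[0,0.01,0,0,0,0,0.05],[0,0,0,0,0,0,0.05]])

```text
clock: 26.35
position: [444.4, -149.4, 187.4]
ee_rot: [0.466, -0.528, 0.533, -0.469]
contact_force: [-0.3, -1.1, 0.3]
gripper_width: 49.7
```

```bash
python3 -c "
from h import *
crown(get_image('wrist'),'green',118)
goto(430,-152,135,-97.4)"
```

```text
green c (341.9, -357.8) size (14, 70) long axis deg -87.9 px [517. 303.]
green c (430.3, -149.5) size (42, 59) long axis deg -5.6 px [283. 249.]
green c (506.1, -158.4) size (41, 12) long axis deg 82.8 px [285. 146.]
psi -97.2 -> -97.4 rotvec tool [-0.01   0.003  0.002] | before-rot shift [  4.2  53.1 -14.9] | after-rot shift [  4.4  53.3 -14.4] len 55.0
```

Request:
play_rows(series=[[0.003,0.01,-0.014,-0.01,0.003,0.002,0.05],[0,0.02,0,0,0,0,0.05],[0,0.018,0,0,0,0,0.05],[0,0.006,0,0,0,0,0.05],[0,0,0,0,0,0,0.05]])

```text
clock: 26.9
position: [439.0, -152.2, 141.9]
ee_rot: [0.462, -0.526, 0.536, -0.471]
contact_force: [0.0, -0.6, 0.3]
gripper_width: 50.0
```

```bash
python3 -c "
from h import *
goto(430,-151.5,105.5,-97.4)"
```

```text
psi -97.4 -> -97.4 rotvec tool [-0.02  0.    0.  ] | before-rot shift [ 0.5 36.2 -9.7] | after-rot shift [ 0.5 36.4 -9. ] len 37.0
```

Request:
play_rows(series=[[0,0.008,-0.009,-0.02,0,0,0.05],[0,0.012,-0.001,-0.003,0,0,0.05],[0,0.01,-0.001,-0.003,0,0,0.05],[0,0.004,-0.001,-0.003,0,0,0.05],[0,0,0,0,0,0,0.05]])

```text
clock: 27.4
position: [428.7, -150.9, 108.1]
ee_rot: [-0.468, 0.532, -0.53, 0.466]
contact_force: [0.3, 0.2, 0.1]
gripper_width: 50.0
```

```bash
python3 -c "
from h import *
goto(430,-151.5,105.5,-97.4)"
```

```text
psi -97.4 -> -97.4 rotvec tool [0.005 0.001 0.   ] | before-rot shift [0.5 2.6 1.4] | after-rot shift [0.5 2.6 1.4] len 3.0
```

Request:
play_rows(series=[[0,0.002,0.001,0.005,0,0,0.05],[0,0,0,0,0,0,0.01],[0,0,0,0,0,0,0.01],[0,0,0,0,0,0,0.01],[0,0,0,0,0,0,0.01],[0,-0.015,0,0,0,0,0.01],[0,-0.03,0,0,0,0,0.01],[0,-0.035,0,0,0,0,0.01],[0,-0.035,0,0,0,0,0.01],[0,-0.035,0,0,0,0,0.01]])

```text
clock: 28.4
position: [424.7, -150.3, 254.1]
ee_rot: [-0.471, 0.537, -0.527, 0.462]
contact_force: [1.4, 0.5, -3.0]
gripper_width: 26.1
```

```bash
python3 -c "
from h import *
goto(623,-225,318,86)"
```

```text
psi -97.5 -> -94.0 rotvec tool [ 0.019 -0.061 -0.001] | before-rot shift [ 48.2 -67.8 205.1] | after-rot shift [ 60.7 -63.9 203. ] len 221.0
```

Request:
play_rows(series=[[0,-0.035,0,0.019,-0.061,0,0.01],[0,-0.03,0,0,0,0,0.01],[0.011,0,0.03,0,0,0,0.01],[0.012,0,0.042,0,0,0,0.01],[0.012,0,0.042,0,0,0,0.01],[0.012,0,0.042,0,0,0,0.01],[0.009,0,0.03,0,0,0,0.01],[0.002,0,0.008,0,0,0,0.01],[0,0,0,0,0,0,0.01]])

```text
clock: 29.3
position: [619.8, -222.9, 325.3]
ee_rot: [0.48, -0.516, 0.517, -0.486]
contact_force: [-0.1, 0.2, -2.3]
gripper_width: 25.8
```

```bash
python3 -c "
from h import *
goto(623,-225,245,86)"
```

```text
psi -93.9 -> -94.0 rotvec tool [-0.007  0.003 -0.006] | before-rot shift [ 2.4 80.3  2.8] | after-rot shift [ 1.9 80.3  3.4] len 80.0
```

Request:
play_rows(series=[[0.004,0.015,0.003,-0.007,0.003,-0.006,0.01],[0.001,0.025,0,0,0,0,0.01],[0.001,0.025,0,0,0,0,0.01],[0.001,0.012,0,0,0,0,0.01],[0,0,0,0,0,0,0.01]])

```text
clock: 29.8
position: [617.2, -228.6, 243.4]
ee_rot: [-0.483, 0.519, -0.516, 0.481]
contact_force: [0.2, 0.4, -1.7]
gripper_width: 26.7
```

```bash
python3 -c "
from h import *
goto(623,-225,175,86)"
```

```text
psi -94.0 -> -94.0 rotvec tool [ 0.005 -0.    -0.001] | before-rot shift [-4.  68.4  5.8] | after-rot shift [-4.  68.4  5.5] len 69.0
```

Request:
play_rows(series=[[-0.004,0.012,0.005,0.005,0,0,0.01],[0,0.018,0,0,0,0,0.01],[0,0.016,0,0,0,0,0.01],[0,0.008,0,0,0,0,0.01],[0,0.002,0,0,0,0,0.01],[0,0,0,0,0,0,0.01]])

```text
clock: 30.4
position: [625.6, -223.9, 190.0]
ee_rot: [0.48, -0.513, 0.52, -0.485]
contact_force: [-0.5, 0.3, -1.8]
gripper_width: 26.1
```

```bash
python3 -c "
from h import *
goto(623,-225,175,86)"
```

```text
psi -93.9 -> -94.0 rotvec tool [-0.012  0.001  0.001] | before-rot shift [ 1.2 15.  -2.7] | after-rot shift [ 1.3 15.  -2.5] len 15.0
```

Request:
play_rows(series=[[0.001,0.003,-0.003,-0.012,0,0,0.01],[0,0.005,0,0,0,0,0.01],[0,0.003,0,0,0,0,0.01],[0,0.003,0,0,0,0,0.01],[0,0.002,0,0,0,0,0.01],[0,0.001,0,0,0,0,0.01],[0,0.001,0,0,0,0,0.01]])

```text
clock: 31.1
position: [624.0, -225.2, 175.3]
ee_rot: [0.482, -0.515, 0.519, -0.483]
contact_force: [-2.2, 1.9, 4.0]
gripper_width: 26.3
```

Request:
play_rows(series=[[0,0,0,0,0,0,0.032],[0,0,0,0,0,0,0.038],[0,0,0,0,0,0,0.045],[0,0,0,0,0,0,0.045],[0,-0.01,0,0,0,0,0.045],[0,-0.02,0,0,0,0,0.045],[0,-0.03,0,0,0,0,0.045],[0,-0.04,0,0,0,0,0.045],[0,-0.04,0,0,0,0,0.045],[0,-0.02,-0.04,0,0,0,0.05]])

```text
clock: 32.1
position: [585.1, -222.5, 338.5]
ee_rot: [0.484, -0.515, 0.517, -0.482]
contact_force: [-0.1, 0.5, -0.4]
gripper_width: 49.8
```

```bash
python3 -c "
from h import *
im=get_image('wrist')
crown(im,'green',187);crown(im,'red',187);crown(im,'blue',187)
goto(365,-285,330,-104)"
```

```text
green c (318.2, -354.3) size (60, 35) long axis deg 0.3 px [388. 382.]
green c (624.1, -224.7) size (27, 53) long axis deg -3.1 px [275. 167.]
green c (687.4, -228.4) size (45, 11) long axis deg 86.2 px [275.  92.]
green c (726.5, -21.4) size (15, 14) long axis deg 82.9 px [58. 67.]
red c (583.2, -177.1) size (14, 25) long axis deg -68.7 px [238. 199.]
red c (631.3, -149.8) size (30, 52) long axis deg -4.1 px [203. 156.]
red c (692.2, -169.5) size (48, 11) long axis deg 85.6 px [213.  91.]
red c (726.8, -3.0) size (18, 17) long axis deg 63.6 px [41. 69.]
blue c (588.4, -115.7) size (13, 35) long axis deg -72.1 px [182. 198.]
blue c (633.6, -73.8) size (32, 52) long axis deg -3.9 px [128. 157.]
blue c (710.1, -101.9) size (60, 57) long axis deg 19.5 px [141.  68.]
psi -93.9 -> -104.0 rotvec tool [-0.004  0.176  0.004] | before-rot shift [  76.7   14.  -209.2] | after-rot shift [ 112.2   14.4 -192.4] len 223.0
```

Three hang still. White next.

Request:
play_rows(series=[[0,0,-0.03,0,0.088,0,0.05],[0,0,-0.03,0,0.088,0,0.05],[0.02,0,-0.035,0,0,0,0.05],[0.024,0.002,-0.035,0,0,0,0.05],[0.024,0.002,-0.035,0,0,0,0.05],[0.02,0,-0.025,0,0,0,0.05],[0.005,0,0,0,0,0,0.05],[0,0,0,0,0,0,0.05]])

```text
clock: 32.95
position: [361.0, -274.9, 347.7]
ee_rot: [0.43, -0.551, 0.566, -0.437]
contact_force: [0.6, -0.5, -0.7]
gripper_width: 49.9
```

```bash
python3 -c "
from h import *
im=get_image('wrist')
crown(im,'white',118)
goto(425.5,-300.5,180,-104)"
```

```text
white c (372.4, -287.6) size (46, 10) long axis deg 75.7 px [286. 173.]
white c (425.1, -301.8) size (27, 51) long axis deg -14.3 px [286. 125.]
white c (483.3, -313.9) size (45, 10) long axis deg 77.5 px [287.  77.]
white c (538.3, -49.2) size (17, 57) long axis deg -4.3 px [64. 92.]
psi -104.3 -> -104.0 rotvec tool [-0.022 -0.006  0.005] | before-rot shift [  8.3 169.3  64.9] | after-rot shift [  9.5 167.9  68.5] len 182.0
```

Request:
play_rows(series=[[0.003,0.01,0.02,-0.022,-0.006,0.005,0.05],[0.003,0.025,0.025,0,0,0,0.05],[0.003,0.035,0.02,0,0,0,0.05],[0,0.04,0,-0.004,0,0,0.05],[0,0.035,0,-0.004,0,0,0.05],[0,0.015,0,-0.004,0,0,0.05],[0,0,0,0,0,0,0.05]])

```text
clock: 33.7
position: [434.9, -298.7, 183.5]
ee_rot: [-0.439, 0.557, -0.554, 0.435]
contact_force: [-0.1, -0.2, -0.1]
gripper_width: 49.7
```

```bash
python3 -c "
from h import *
crown(get_image('wrist'),'white',118)
goto(425.3,-301.3,135,-104)"
```

```text
white c (424.8, -300.6) size (41, 56) long axis deg -13.6 px [287. 250.]
white c (499.1, -317.9) size (40, 11) long axis deg 76.5 px [283. 136.]
psi -103.6 -> -104.0 rotvec tool [0.006 0.008 0.001] | before-rot shift [ 4.6 49.6 -9. ] | after-rot shift [ 4.7 49.6 -9.3] len 51.0
```

Request:
play_rows(series=[[0.004,0.01,-0.009,0.004,0.008,0,0.05],[0,0.022,-0.001,-0.003,0,0,0.05],[0,0.016,-0.001,-0.003,0,0,0.05],[0,0.005,0,0,0,0,0.05],[0,0,0,0,0,0,0.05]])

```text
clock: 34.25
position: [431.6, -301.7, 137.2]
ee_rot: [0.436, -0.553, 0.559, -0.437]
contact_force: [0.9, 0.4, 0.6]
gripper_width: 50.2
```

```bash
python3 -c "
from h import *
goto(425.3,-301.3,105.5,-104)"
```

```text
psi -103.8 -> -104.0 rotvec tool [-0.007  0.004  0.005] | before-rot shift [ 1.  31.7 -6.5] | after-rot shift [ 1.2 31.7 -6.2] len 32.0
```

Request:
play_rows(series=[[0.001,0.008,-0.006,-0.007,0.003,0.005,0.05],[0,0.01,-0.001,-0.003,0,0,0.05],[0,0.008,-0.001,-0.003,0,0,0.05],[0,0.003,0,0,0,0,0.05],[0,0,0,0,0,0,0.05]])

```text
clock: 34.75
position: [425.4, -301.4, 109.0]
ee_rot: [-0.436, 0.557, -0.557, 0.436]
contact_force: [-0.3, 0.3, 0.2]
gripper_width: 49.8
```

```bash
python3 -c "
from h import *
goto(425.3,-301.3,105.5,-104)"
```

```text
psi -103.9 -> -104.0 rotvec tool [0.001 0.002 0.   ] | before-rot shift [-0.1  3.5 -0.2] | after-rot shift [-0.1  3.5 -0.2] len 4.0
```

Request:
play_rows(series=[[0,0.003,0,0,0,0,0.05],[0,0,0,0,0,0,0.01],[0,0,0,0,0,0,0.01],[0,0,0,0,0,0,0.01],[0,0,0,0,0,0,0.01],[0,-0.015,0,0,0,0,0.01],[0,-0.03,0,0,0,0,0.01],[0,-0.035,0,0,0,0,0.01],[0,-0.035,0,0,0,0,0.01],[0,-0.035,0,0,0,0,0.01]])

```text
clock: 35.75
position: [421.5, -299.3, 253.4]
ee_rot: [-0.438, 0.563, -0.551, 0.432]
contact_force: [1.0, -0.7, -2.3]
gripper_width: 26.4
```

```bash
python3 -c "
from h import *
goto(617.5,-302,318,86)"
```

```text
psi -104.0 -> -94.0 rotvec tool [ 0.018 -0.175 -0.005] | before-rot shift [-45.  -68.  189.6] | after-rot shift [-10.9 -64.6 195.7] len 206.0
```

Request:
play_rows(series=[[0,-0.035,0,0.018,-0.088,-0.005,0.01],[0,-0.03,0,0,-0.088,0,0.01],[-0.002,0,0.03,0,0,0,0.01],[-0.002,0,0.042,0,0,0,0.01],[-0.002,0,0.042,0,0,0,0.01],[-0.002,0,0.042,0,0,0,0.01],[-0.002,0,0.03,0,0,0,0.01],[0,0,0.008,0,0,0,0.01],[0,0,0,0,0,0,0.01]])

```text
clock: 36.65
position: [622.1, -300.2, 326.4]
ee_rot: [0.482, -0.513, 0.517, -0.486]
contact_force: [-0.8, -0.2, -2.1]
gripper_width: 26.3
```

```bash
python3 -c "
from h import *
goto(617.5,-302,245,86)"
```

```text
psi -93.6 -> -94.0 rotvec tool [-0.008  0.007 -0.001] | before-rot shift [ 2.2 81.3 -5.2] | after-rot shift [ 2.1 81.4 -4.5] len 82.0
```

Request:
play_rows(series=[[0.002,0.015,-0.004,-0.008,0.007,0,0.01],[0,0.025,0,0,0,0,0.01],[0,0.025,0,0,0,0,0.01],[0,0.012,0,0,0,0,0.01],[0,0,0,0,0,0,0.01]])

```text
clock: 37.15
position: [613.0, -302.0, 247.9]
ee_rot: [-0.482, 0.518, -0.517, 0.482]
contact_force: [0.8, 0.4, -1.2]
gripper_width: 26.3
```

```bash
python3 -c "
from h import *
goto(617.5,-302,175,86)"
```

```text
psi -94.1 -> -94.0 rotvec tool [ 0.001 -0.002 -0.002] | before-rot shift [-0.2 72.9  4.6] | after-rot shift [-0.3 72.9  4.5] len 73.0
```

Request:
play_rows(series=[[0,0.013,0.004,0,0,0,0.01],[0,0.019,0,0,0,0,0.01],[0,0.017,0,0,0,0,0.01],[0,0.009,0,0,0,0,0.01],[0,0.002,0,0,0,0,0.01],[0,0,0,0,0,0,0.01]])

```text
clock: 37.75
position: [619.6, -303.8, 191.3]
ee_rot: [0.48, -0.515, 0.52, -0.484]
contact_force: [0.7, 0.1, -2.0]
gripper_width: 26.2
```

```bash
python3 -c "
from h import *
goto(617.5,-302,175,86)"
```

```text
psi -94.1 -> -94.0 rotvec tool [-0.01  -0.002  0.002] | before-rot shift [-1.7 16.2 -2.4] | after-rot shift [-1.7 16.3 -2.2] len 17.0
```

Request:
play_rows(series=[[-0.001,0.004,-0.002,-0.01,0,0,0.01],[0,0.005,0,0,0,0,0.01],[0,0.003,0,0,0,0,0.01],[0,0.003,0,0,0,0,0.01],[0,0.002,0,0,0,0,0.01],[0,0.001,0,0,0,0,0.01],[0,0.001,0,0,0,0,0.01]])

```text
clock: 38.45
position: [619.2, -303.2, 175.2]
ee_rot: [0.482, -0.515, 0.519, -0.482]
contact_force: [-2.3, 2.3, 4.5]
gripper_width: 26.3
```

Request:
play_rows(series=[[0,0,0,0,0,0,0.032],[0,0,0,0,0,0,0.038],[0,0,0,0,0,0,0.045],[0,0,0,0,0,0,0.045],[0,-0.01,0,0,0,0,0.045],[0,-0.02,0,0,0,0,0.045],[0,-0.03,0,0,0,0,0.045],[0,-0.04,0,0,0,0,0.045],[0,-0.04,0,0,0,0,0.045],[0,-0.02,-0.04,0,0,0,0.05]])

```text
clock: 39.45
position: [580.2, -299.9, 337.9]
ee_rot: [0.484, -0.517, 0.518, -0.481]
contact_force: [-1.2, -0.1, -0.3]
gripper_width: 50.2
```

Request:
play_rows(series=[[-0.02,0,-0.04,0,0,0,0.05],[-0.02,0,-0.04,0,0,0,0.05],[-0.02,0,-0.04,0,0,0,0.05],[-0.02,0,-0.03,0,0,0,0.05],[-0.02,0,-0.01,0,0,0,0.05],[0,0,0,0,0,0,0.05],[0,0,0,0,0,0,0.05],[0,0,0,0,0,0,0.05],[0,0,0,0,0,0,0.05]])

```text
clock: 40.35
position: [421.1, -188.6, 349.6]
ee_rot: [0.479, -0.51, 0.526, -0.484]
contact_force: [-0.5, -0.9, -0.2]
gripper_width: 49.7
```

```bash
python3 -c "
from h import *
a=get_image('scene')['color'][120:320,130:530]; b=get_image('side')['color'][120:400,150:440]
a=cv2.resize(a,(800,400)); b=cv2.resize(b,(414,400)); 
cv2.imwrite('pics/f1.png',cv2.resize(np.hstack([a,b])[...,::-1],(800,264),interpolation=cv2.INTER_AREA))
im=get_image('wrist'); save(im,'w8.png')
for c in ('white','green','red','blue'): crown(im,c,187)
print(read_state()['contact_force'],read_state()['position'])"
```

```text
white c (538.8, -277.3) size (43, 13) long axis deg 87.0 px [370.  74.]
white c (552.5, -60.9) size (14, 71) long axis deg -4.3 px [138.  73.]
white c (596.7, -301.1) size (26, 9) long axis deg 88.1 px [387.   7.]
green c (543.3, -215.2) size (45, 14) long axis deg 87.8 px [300.  71.]
green c (599.7, -223.1) size (27, 11) long axis deg 86.5 px [303.  10.]
red c (547.4, -154.0) size (47, 15) long axis deg 87.1 px [233.  72.]
red c (605.8, -147.4) size (29, 10) long axis deg 84.9 px [224.   8.]
blue c (552.6, -95.2) size (52, 14) long axis deg 84.7 px [172.  71.]
blue c (611.4, -72.0) size (31, 14) long axis deg 83.2 px [139.  12.]
[0.25305973 0.52995723 0.11732776] [ 420.94365698 -188.47211335  349.08085589]
```

View pics/f1.png

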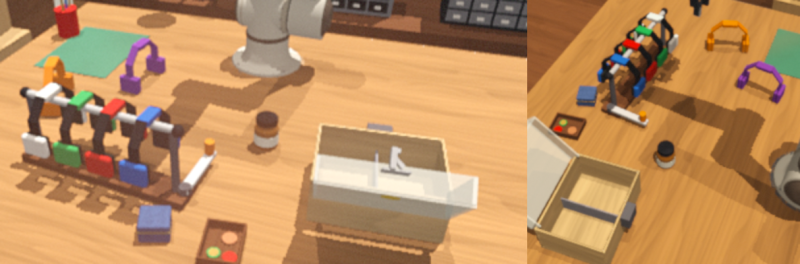

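View pics/w8.png

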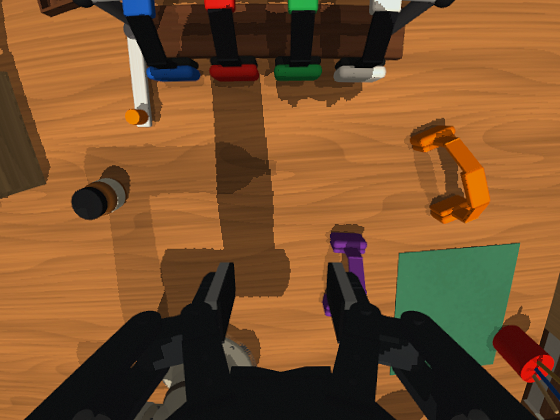

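Pictures 13 and 14: all four sets straddle the rail and are evenly spaced, the leg is out, the cover is open, the case is empty, and the bystanders are in place. I check the leg angle once more before handing in.

```bash
python3 -c "
from h import *
im=get_image('wrist'); k=plane(im,(136.5,116),65); d=k[:2]-[641,4]; ang=np.arctan2(d[1],d[0])-np.radians(85.8); print(k.round(),ang)
if ang>1.45: print(job_done())"
```

```text
[521.   4.  65.] -4.637875104788296
```

The angle wrapped: −4.638 + 2π = 1.645, which is at the end stop (1.571) within pixel error.

```bash
python3 -c "
from h import *
print(job_done())"
```

```text
the job is handed in; nothing more can be done
None
```

The job is done and handed in at about 40 s on the robot's clock. I swung the leg to its end stop, pressed the yellow dot so the cover sprang open, then hung all four sets (blue, red, green, white) about 77 mm apart.

- **Hanging:** the last pictures show all four straddling the rail and hanging, with the gripper clear. Near-view crown measurements taken after blue, red and green were hung put each at its slot within about 3 mm and 1–2° of square. White was checked only in the final pictures.
- **Leg:** it stayed out. The last picture reading gave 1.645 rad against the 1.571 stop. I read that knob position by eye and put the difference down to it. An earlier mask-based reading put the knob within about 2 mm of its fully-out position.
- **Cover and bystanders:** the cover is open and the case empty. The jar, pendant tray, ring box and the orange and purple look-alikes look undisturbed in the pictures; I did not re-measure them.
- **Forces:** readings at the end of each move stayed below about 20 N. I saw no sign of the green or white set being knocked before I picked them up.

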